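# Lay the guest-room coffee flap and count the room

## Task

Get the coffee rack ready for the guest: pull both slide-out supports fully out and only then lower the rack's flap gently onto them, so that it lies level. Stand every small handleless cup on the table, and the coffee jar, upright on the flap with none of them overhanging its edges. When all that is done, count the room on the tally counter by swinging its sprung lever all the way to the stop and letting it spring back; leave everything else on the table where it is.

Things in the scene. Friction and masses are not known exactly. Their poses are not given: they have to be found in the camera images.
- caddy: White plastic drop-front rack, fixed, 340 mm wide (y), base 65 mm tall, front face at x = 0, 140 mm deep. Origin: on the table below the hinge line's middle; x points into the rack, y to its left, z up. Side cheeks: x 53-138 mm, top z 185; back wall: x 130-140, top z 165; contents between reach z 140, so there is a free gap behind the shut flap's upper edge.
- support_left (a joint): How far the left (+y) support is pulled out, m: 0 = in, stop at 0.10 = fully out. It slides along the rack's -x, stays where left, and takes about 3 N.
- support_right (a joint): The same for the right (-y) support.
- support_left_grip (a point): Centre of the grey pull block on the left aluminium support's front end: y = +125 mm, z = 48 mm of the rack, 50 mm before the base's front when in. Block 24 (x) x 28 (y) x 30 mm high, to be pinched from above across its 28 mm. The bar behind it is 18 mm wide, top at z = 65 mm; the lowered flap lies on it.
- support_right_grip (a point): The same for the right support, at y = -125 mm of the rack.
- flap (a joint): Flap angle, rad: 0 = shut, leaning back 20 degrees past upright; 0.35 = upright; 1.92 = level on the pulled-out supports (without them it sags beyond). The stiff hinge keeps it where it is left: pull it forward, then push it down all the way; 3 to 4 N at its edge to start, about 1 N on the way down.
- flap_hinge (a point): Middle of the flap's hinge line, which runs along the rack's y, 70 mm above the table at x = 0 of the rack.
- flap_edge (a point): Middle of the flap's free edge, 160 mm from the hinge line. The flap is a plain white plate 320 mm wide, 10 mm thick, centred on the hinge line. Shut, this edge is 220 mm above the table and overtops the cheeks by 35 mm, so that fingers get behind it.
- flap_mid (a point): Centre of the flap's inner face, the upper face when lowered (then 75 mm above the table), 80 mm from the hinge line. Its x axis is the face's normal (into the rack when shut, up when level), y as the rack's y, z from the hinge to the free edge.
- tally: Desk tally counter of steel, fixed: foot 84 x 74 x 6 mm, housing 66 (x) x 56 (y) mm, top 50 mm above the table. Origin: centre of its underside; its lever swings towards its +x.
- tally_lever (a joint): Angle of the counter's sprung lever, rad: 0 = at rest, leaning 25 degrees to the counter's -x; 0.8 = at its stop, leaning 21 degrees to +x. A spring pushes it back; about 4 N at the ball hold it at the stop.
- lever_ball (a point): Centre of the black ball (18 mm across) on the lever's end, 60 mm from the lever's axis, which runs along the counter's y through the point 50 mm above its origin. The lever's rod is 7 mm thick.
- cup1: Small green handleless cup, 55 mm across at the rim, 49 mm at the foot, 52 mm tall, 120 g, upright. Origin: centre of its underside. Two or three of the three cups are there; an absent one reads None.
- cup2: Small green handleless cup, 55 mm across at the rim, 49 mm at the foot, 52 mm tall, 120 g, upright. Origin: centre of its underside. Two or three of the three cups are there; an absent one reads None.
- cup3: Small green handleless cup, 55 mm across at the rim, 49 mm at the foot, 52 mm tall, 120 g, upright. Origin: centre of its underside. Two or three of the three cups are there; an absent one reads None.
- jar: Closed coffee jar of amber glass with black lid, 64 mm across, 78 mm tall, about 350 g. Origin: centre of its underside.
- pot: Bystander: small white lidded ceramic pot, 76 mm across, 76 mm tall. Origin: centre of its underside.
- mug: Bystander: white mug, 76 mm across and 85 mm tall, with a handle on its +y side reaching about 65 mm from its axis. Origin: centre of its underside.
- bottle: Bystander: clear plastic bottle, 56 mm across, 150 mm tall. Origin: centre of its underside.
- spoon: Bystander: aluminium spoon, 150 mm long, lying at the table's left.
- brush: Bystander: hand brush lying at the table's right.
Not all that is in view belongs to the job. Leave any purple look-alike of the cup1 alone. What is shaped like the cup2 but blue is not meant.

How it is judged:
By the outcome, as a careful person would: the job done as asked, in the order asked, and still so for the second after the job is handed in, with the robot touching nothing.
Of cup1, cup2, cup3 only 2 to 3 are there at a start; the rules pass over those that are not, and their reading is None.
At some moment in a run one of cup1, cup2, cup3 may be knocked a few centimetres aside while the robot is not near it.
It also fails if it takes over 208 s, if anything falls off the work surface, if the arm or the gripper's body presses on something with over 40 N, if the wrist force passes 120 N, or if a joint passes its speed limit or range.

## Robot

A 7-joint arm with a two-finger parallel gripper is mounted at the origin on the work surface. World frame = base frame: x ahead of the robot, y to its left, z up, the work surface at z = 0. Lengths are in m, angles in rad, forces in N, time in s.
With the tool pointing down it reaches from about 0.425 to 0.925 m from the base axis. Payload 6.8 kg.
Tool frame: the origin (TCP) lies midway between the tips of the shut fingers; the grasp point (between the pads) lies 19 mm behind it (grip_point_offset is the z of the grasp point in the tool frame, in m); z points along the fingers, y is the line along which they close (so a half turn about z gives the same grasp; the last joint's range is limited). The gripper opens to 85 mm and grips with 20 to 120 N. Pads are 22 mm wide; open, the fingers measure 114 mm over their backs; the gripper's body (76 mm by 85 mm) begins 54 mm behind the grasp point. The pads swing forward as they close: fully open they stand 13 mm farther back than shut.
Start: joints at [1.099, 0.477, 0.022, 1.555, -0.011, 1.109, -0.083], TCP at [0.24, -0.631, 0.231] pointing down, gripper open.
Joint ranges: [-2.96, 2.96], [-0.34, 2.1], [-1.41, 1.46], [0.24, 2.44], [-1.37, 4.51], [0.17, 1.92], [-2.96, 2.96]. Speed limits (rad/s): [2.39, 2.39, 3.14, 3.14, 3.14, 3.14, 3.14].

## Interface

Orientations are given as a rotation vector (axis times angle).
In Python, from bench import get_obs, grab_frame, calibration, hand_in, grip_point_offset gives the robot as it stands.
- The arm moves only by the shell command python3 -m pendant 'ROWS' [OPENING] [FORCE]. ROWS is a JSON object of lists of equal length, an entry for each row: "translation": the shift along the world's x, y, z in units of 25 mm (1.0 is 25 mm), a list of three; "delta_rot": the turn, a rotation vector about the world's x, y, z in units of 5 degrees (1.0 is 5 degrees), a list of three. In form: {"translation": [[dx, dy, dz], ...], "delta_rot": [[rx, ry, rz], ...]}. A call has 1 to 12 rows; each row is the pose to reach, as a shift and turn from the pose commanded when the call began; what a row does not reach only later rows make up. A row lasts 1/8 s, in which the tool goes at most 62.5 mm and 10.7 degrees, less where a joint would pass 70% of its speed; a pose out of reach is approached as far as the arm can. A call with a gripper value outside its range is refused whole. OPENING is the opening, from 0 (shut) to 1 (fully open), set as the call begins (- or left out, the last holds). The fingers move at their own pace and stop on an object; FORCE is the grip in N (left out, the last holds). Time passes only in rows, so rows that repeat a pose let the fingers close. It gives the time, the measured TCP pose, the force, the opening and the grip force at its end, in the units of the state.
- get_obs(): the state, without advancing time (a new reading comes with each control period).
- grab_frame(name): name is "scene" or "side" or "wrist"; returns (picture, depth): 384x512x3 uint8, red, green, blue; 384x512 float32, m along the optical axis (not along the pixel's ray), 0 where there is no reading.
- calibration(name): a dict with "K" (3x3 intrinsics, pixels), "rvec" (rotation vector, rad) and "tvec" (3), from world to camera coordinates, as OpenCV has them. Camera axes: x right, y down, z forward; pixel columns grow to the right and rows downward; lengths in m; the calibration is good to about 2 mm. A picture is of the moment at which its call begins: read the wrist's pose just before it. calibration takes no time and is no camera call; for the wrist camera it gives the pose at the moment of the call.
- hand_in(): hands the job in; it is judged then, once.
The state is a dict: "clock": time; "joints": joint angles; "qvel": joint speeds; "tau": joint torques, N m; "tcp_pos": TCP position; "orientation": TCP orientation; "contact_force": force on the tool from outside, world axes, zero at the start; "moment": the same for the moment, N m; "grip_width": finger opening in m; "gripper_force": force on a finger pad.
Only numpy, scipy, OpenCV 4.12 (cv2) and the standard library are available. Lean on these libraries where they do the work, as an engineer would, in place of code of your own. Each camera call takes 0.05 s, during which the arm holds its last target. There are 200 camera calls.

## Working session

There is one attempt and no reset: what is moved stays moved. The work goes in short steps, Python scripts to look and compute and a shell command to move; the robot and the scene stay as the last step left them, time stands still between calls to the robot, and variables do not carry over. Pictures are saved under pics/ and viewed, at most 14 in all, crops included, and the job is handed in when it is done.

```bash
ls; mkdir -p pics; cat > h.py <<'E'
import numpy as np, cv2
from bench import *
def cam(n):
    c=calibration(n); R=cv2.Rodrigues(np.array(c["rvec"],float))[0]
    return np.array(c["K"],float),R,np.array(c["tvec"],float).ravel()
def cloud(n):
    K,R,t=cam(n); im,d=grab_frame(n)
    v,u=np.mgrid[:384,:512]
    P=np.stack([(u-K[0,2])/K[0,0]*d,(v-K[1,2])/K[1,1]*d,d],-1)
    W=(P-t)@R; W[d==0]=np.nan
    return im,d,W
def save(n,im,s=1):
    cv2.imwrite("pics/"+n,cv2.resize(cv2.cvtColor(im,cv2.COLOR_RGB2BGR),None,fx=s,fy=s))
E
python3 - <<'E'
from h import *
for n in ("scene","side"):
    im,d,W=cloud(n); save(n+"1.png",im,1.5); np.savez("/tmp/"+n,im=im,W=W)
    K,R,t=cam(n); print(n,-R.T@t,R[2])
print(get_obs()); print(grip_point_offset)
E
```

```text
pics
scene [ 1.33547737 -0.56801867  1.37830733] [-0.50363351  0.34970305 -0.78997536]
side [0.29625997 0.91411535 1.15053761] [ 0.18920428 -0.66842413 -0.71931281]
{'clock': 0.1, 'joints': array([ 1.0989071 ,  0.47770223,  0.02235881,  1.55633874, -0.01149899,
        1.10932608, -0.08308069]), 'qvel': array([ 0.00082901, -0.00248072, -0.0004107 , -0.00356777, -0.00033369,
       -0.00046536,  0.00047485]), 'tau': array([ 3.54662247e-03, -5.97763717e+01,  1.61304016e+00, -2.81956315e+01,
        1.27346430e-02,  5.02615847e-03, -1.42958498e-05]), 'tcp_pos': array([ 0.23996677, -0.63033248,  0.23043931]), 'orientation': array([-3.08819297e+00, -5.68044620e-01,  6.62952765e-04]), 'contact_force': array([ 0.32517134, -0.0584661 , -0.83275656]), 'moment': array([-0.01217987,  0.00924073,  0.05762828]), 'gripper_force': 0.0, 'grip_width': 0.08545251864457676}
-0.0187
```

View pics/scene1.png

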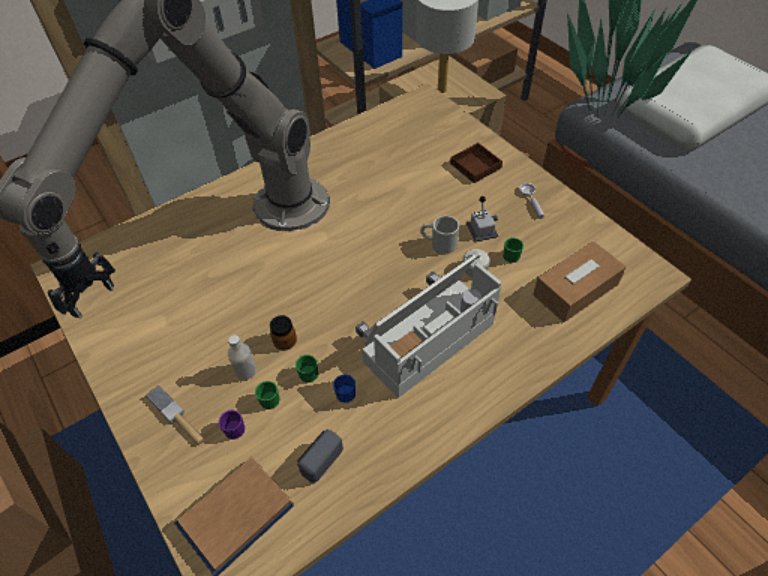

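View pics/side1.png

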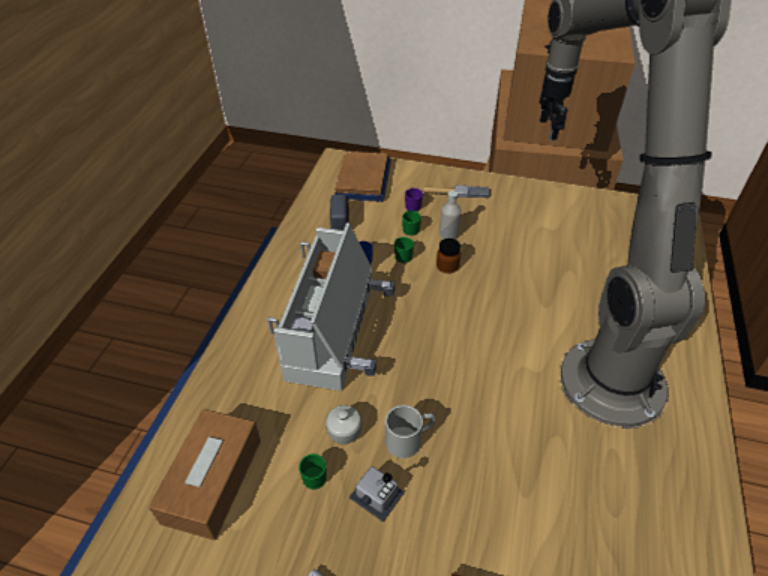

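Scene view (768×576): the green cups are at (307,368), (267,394) and (513,250). The blue (344,388) and purple (231,424) cups are look-alikes to leave alone. The jar is at (283,332), the rack around (430,325), and the tally at (482,222). The side view agrees: green cups at (403,250), (411,222) and (313,471).

```bash
python3 - <<'E'
from h import *
D={n:np.load(f"/tmp/{n}.npz") for n in("scene","side")}
def circ(P):
    A=np.c_[2*P,np.ones(len(P))]; s=np.linalg.lstsq(A,(P**2).sum(1),rcond=None)[0]; return s[:2],np.sqrt(s[2]+s[:2]@s[:2])
allP={}
for n,d in D.items():
    im,W=d["im"],d["W"]; hsv=cv2.cvtColor(im,cv2.COLOR_RGB2HSV)
    ok=np.isfinite(W[...,2])&(W[...,2]>.004)&(W[...,2]<.3)&(W[...,0]>.2)&(W[...,0]<1.2)&(abs(W[...,1])<.8)
    for c,lo,hi in (("green",(50,90,30),(80,255,255)),("blue",(108,120,30),(125,255,255)),("purple",(128,80,30),(160,255,255)),("amber",(3,150,40),(14,255,255))):
        m=(cv2.inRange(hsv,lo,hi)>0)&ok&(W[...,2]<.1)
        k,l,st,ce=cv2.connectedComponentsWithStats(m.astype(np.uint8))
        for i in range(1,k):
            if st[i,4]<60: continue
            P=W[l==i]; z=P[:,2]; mid=P[(z>.01)&(z<.045)]
            lo_,hi_=np.percentile(P,2,0),np.percentile(P,98,0)
            top=P[z>np.percentile(z,98)-.006]
            print(n,c,ce[i].round(),"ext",lo_.round(3),hi_.round(3),"topcirc",*[np.round(q,3) for q in circ(top[:,:2])],"n",st[i,4])
    Q=W[ok]; allP[n]=Q
    # flap edge
    r=Q[(Q[:,2]>.19)&(Q[:,2]<.24)&(Q[:,0]>.45)]
    print(n,"edge pts",len(r),cv2.minAreaRect(r[:,:2].astype(np.float32)*1000), r[:,2].max())
Q=np.vstack(list(allP.values()))
Q=Q[Q[:,2]>.02]
# topdown height map 2mm, x .4-1.1, y -.7..+.6
H=np.zeros((400,700),np.float32)
i=((Q[:,0]-.35)/.002).astype(int); j=((.7-Q[:,1])/.002).astype(int)
g=(i>=0)&(i<400)&(j>=0)&(j<700); np.maximum.at(H,(i[g],j[g]),Q[g,2])
H=H[::-1]
v=cv2.applyColorMap((np.clip(H/.24,0,1)*255).astype(np.uint8),cv2.COLORMAP_JET)
cv2.imwrite("pics/top.png",v)
np.savez("/tmp/Q",Q=Q)
E
```

```text
scene green [341. 166.] ext [0.557 0.374 0.006] [0.609 0.426 0.054] topcirc [0.584 0.4  ] 0.026 n 161
scene green [204. 245.] ext [ 0.538 -0.307  0.005] [ 0.591 -0.259  0.056] topcirc [ 0.565 -0.283] 0.025 n 195
scene green [178. 263.] ext [ 0.545 -0.424  0.005] [ 0.596 -0.377  0.056] topcirc [ 0.57  -0.399] 0.025 n 216
scene blue [229. 258.] ext [ 0.642 -0.264  0.005] [ 0.693 -0.215  0.056] topcirc [ 0.668 -0.239] 0.026 n 208
scene blue [129. 364.] ext [ 0.718 -0.711  0.017] [ 0.844 -0.689  0.027] topcirc [ 0.777 -0.668] 0.048 n 63
scene blue [155. 372.] ext [ 0.845 -0.691  0.005] [ 0.86  -0.594  0.025] topcirc [ 0.731 -0.659] 0.127 n 64
scene purple [154. 282.] ext [ 0.562 -0.531  0.005] [ 0.613 -0.483  0.055] topcirc [ 0.588 -0.506] 0.025 n 238
scene amber [192. 225.] ext [ 0.45  -0.307  0.009] [ 0.471 -0.253  0.059] topcirc [ 0.448 -0.28 ] 0.02 n 70
scene edge pts 327 ((683.9642333984375, 21.533355712890625), (73.56790161132812, 329.66796875), 4.071905612945557) 0.22954762316940028
side green [274. 148.] ext [ 0.544 -0.426  0.007] [ 0.592 -0.371  0.056] topcirc [ 0.569 -0.397] 0.025 n 154
side green [269. 165.] ext [ 0.539 -0.31   0.009] [ 0.585 -0.255  0.056] topcirc [ 0.562 -0.282] 0.025 n 151
side green [208. 314.] ext [0.557 0.375 0.006] [0.606 0.426 0.056] topcirc [0.581 0.4  ] 0.025 n 313
side blue [247. 127.] ext [ 0.685 -0.686  0.007] [ 0.795 -0.453  0.054] topcirc [ 0.789 -0.43 ] 0.005 n 119
side blue [245. 166.] ext [ 0.64  -0.266  0.015] [ 0.678 -0.216  0.057] topcirc [ 0.667 -0.235] 0.026 n 66
side purple [275. 132.] ext [ 0.562 -0.533  0.012] [ 0.609 -0.476  0.057] topcirc [ 0.586 -0.503] 0.025 n 148
side amber [297. 175.] ext [ 0.409 -0.276  0.008] [ 0.466 -0.248  0.061] topcirc [ 0.437 -0.281] 0.027 n 146
side edge pts 601 ((653.9529418945312, 12.399124145507812), (88.30560302734375, 332.7579650878906), 16.987945556640625) 0.22614726565906806
```

View pics/top.png

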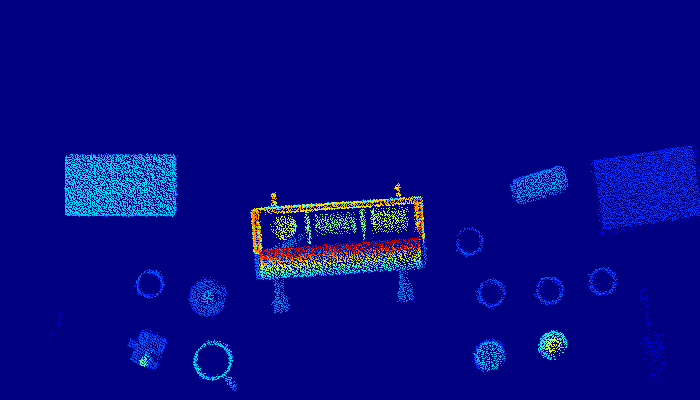

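Top-down map: the rack is turned about 3–4°, the pull blocks are at about (281,303) and (405,295), and the tally is at (148,348) with its lever on the lower left. The three green cups are rings at (150,284), (491,292) and (549,290). The jar is at (489,355). Next I'll pin down the rack, tally and jar.

```bash
cat > fit.py <<'E'
from h import *
Q=np.load("/tmp/Q.npz")["Q"]
D={n:np.load(f"/tmp/{n}.npz") for n in("scene","side")}
# yaw from flap's plane (front face): points .08<z<.21 in front region
P=Q[(abs(Q[:,1]-.013)<.15)&(Q[:,0]>.58)&(Q[:,0]<.68)&(Q[:,2]>.08)&(Q[:,2]<.212)]
for _ in range(6):
    A=np.c_[P[:,1:],np.ones(len(P))]; s=np.linalg.lstsq(A,P[:,0],rcond=None)[0]; r=P[:,0]-A@s; P=P[abs(r)<max(.004,2*r.std())]
yaw=np.arctan(-s[0]); print("front plane",s,"lean deg",np.degrees(np.arctan(s[1]*np.cos(yaw))),"yaw",np.degrees(yaw),r.std())
R=np.array([[np.cos(yaw),-np.sin(yaw)],[np.sin(yaw),np.cos(yaw)]])
L=Q.copy(); L[:,:2]=Q[:,:2]@R   # rotated coords
g=(L[:,0]>.55)&(L[:,0]<.82)&(abs(L[:,1]-.05)<.22)
top=L[g&(L[:,2]>.15)]; print("y ext of tall",np.percentile(top[:,1],[1,99]),"back x",np.percentile(top[:,0],[99]))
fl=L[g&(L[:,2]>.205)]; print("edge: x",np.percentile(fl[:,0],[1,50,99]),"y",np.percentile(fl[:,1],[1,99]),"z",np.percentile(fl[:,2],[50,99]))
for sg in(1,-1):
    y0=np.percentile(top[:,1],[1,99]).mean()+sg*.125
    b=L[(abs(L[:,1]-y0)<.03)&(L[:,2]>.03)&(L[:,2]<.075)&(L[:,0]<.62)&(L[:,0]>.45)]
    bt=b[(b[:,2]>.055)&(b[:,2]<.07)]
    print("block",sg,"x",np.percentile(b[:,0],[1,99]),"y",np.percentile(b[:,1],[1,99]),"top z",np.percentile(b[:,2],[50,98]))
np.save("/tmp/R",R)
# tally
T=Q[(Q[:,0]>.38)&(Q[:,0]<.50)&(Q[:,1]>.34)&(Q[:,1]<.47)]
h=T[(T[:,2]>.044)&(T[:,2]<.056)]; print("tally top",len(h),cv2.minAreaRect((h[:,:2]*1000).astype(np.float32)))
for n,d in D.items():
    W=d["W"];im=d["im"]
    m=np.isfinite(W[...,2])&(W[...,0]>.36)&(W[...,0]<.52)&(W[...,1]>.32)&(W[...,1]<.49)&(W[...,2]>.09)&(W[...,2]<.13)
    p=W[m]; print(n,"ball",len(p),p.mean(0) if len(p) else 0)
    m=np.isfinite(W[...,2])&(W[...,0]>.36)&(W[...,0]<.52)&(W[...,1]>.32)&(W[...,1]<.49)&(W[...,2]>.003)&(W[...,2]<.012)
    p=W[m]; print(n,"foot",len(p),cv2.minAreaRect((p[:,:2]*1000).astype(np.float32)))
    m=np.isfinite(W[...,2])&(W[...,0]>.38)&(W[...,0]<.5)&(W[...,1]>-.33)&(W[...,1]<-.23)&(W[...,2]>.068)&(W[...,2]<.09)
    p=W[m]; print(n,"jar top",len(p),cv2.minEnclosingCircle((p[:,:2]*1000).astype(np.float32)),np.median(p,0))
E
python3 fit.py; python3 - <<'E'
import sys; sys.path.insert(0,".")
from h import *
a=np.load("/tmp/scene.npz")["im"][120:190,280:365]; b=np.load("/tmp/side.npz")["im"][265:350,195:300]
a=cv2.resize(a,(500,412),interpolation=cv2.INTER_CUBIC);b=cv2.resize(b,(300,412)) if 0 else cv2.resize(b,(509,412),interpolation=cv2.INTER_CUBIC)
im=np.hstack([a,b]); im=cv2.resize(im,(800,326)); save("tally.png",im)
E
```

```text
front plane [-0.06970509  0.36466098  0.57331155] lean deg 19.990288267944013 yaw 3.9873580990803483 0.0013055168005504112
y ext of tall [-0.16529564  0.14540687] back x [0.76724335]
edge: x [0.64505607 0.6551097  0.66307758] y [-0.16683725  0.13399375] z [0.21921045 0.22538766]
block 1 x [0.53407322 0.61912626] y [0.08603356 0.14402159] top z [0.06279973 0.06986551]
block -1 x [0.5380208  0.61731209] y [-0.16387824 -0.10619858] top z [0.06216248 0.06994062]
tally top 515 ((454.0644836425781, 408.0578918457031), (70.87417602539062, 71.544677734375), 72.06132507324219)
scene ball 17 [0.43014027 0.40986576 0.10514137]
scene foot 178 ((438.17138671875, 404.72564697265625), (153.95297241210938, 166.36209106445312), 0.1757829785346985)
scene jar top 156 ((436.36328125, -278.73388671875), 31.374231338500977) [ 0.44170157 -0.28082475  0.07868899]
side ball 33 [0.42536721 0.41323221 0.10988031]
side foot 461 ((440.3186340332031, 404.7855529785156), (159.09359741210938, 169.32290649414062), 0.02791408635675907)
side jar top 134 ((437.72119140625, -279.21917724609375), 30.422836303710938) [ 0.43597942 -0.27386013  0.07791911]
```

View pics/tally.png

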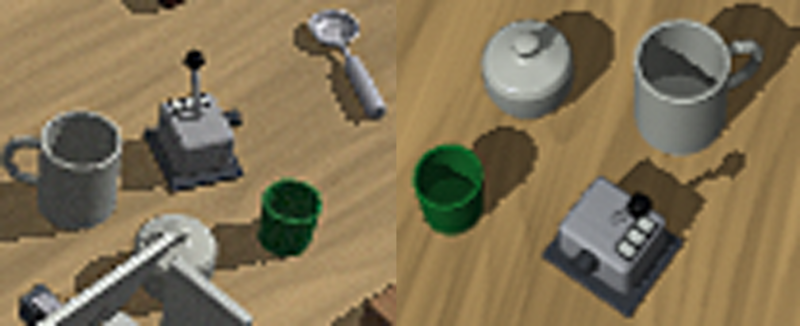

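The tally's base is square to about 28° and the ball sits above its top, toward (640,205) in the right half. The third green cup is at (290,215) on the left. My y-window clipped the rack on the right, so I'll redo that with a proper window and fit the tally's orientation.

```bash
python3 - <<'E'
from h import *
Q=np.load("/tmp/Q.npz")["Q"]; R=np.load("/tmp/R.npy"); L=Q.copy(); L[:,:2]=Q[:,:2]@R
def pr(n,p): print(n,len(p),"x",np.percentile(p[:,0],[2,50,98]).round(4),"y",np.percentile(p[:,1],[2,50,98]).round(4),"z",np.percentile(p[:,2],[2,50,98]).round(4))
g=(L[:,0]>.5)&(L[:,0]<.82)&(abs(L[:,1]+.025)<.2)
# flap front-plane points
d=L[:,0]-(.5988*np.cos(np.radians(3.987))+ (L[:,2]-.07)*np.tan(np.radians(20)))
pr("flap front",L[g&(abs(d)<.004)&(L[:,2]>.09)&(L[:,2]<.21)])
pr("cheekL",L[g&(L[:,2]>.175)&(L[:,2]<.19)&(L[:,0]>.68)&(L[:,1]>0)]);pr("cheekR",L[g&(L[:,2]>.175)&(L[:,2]<.19)&(L[:,0]>.68)&(L[:,1]<-.05)])
pr("edge",L[g&(L[:,2]>.218)])
for n in("scene","side"):
  W=np.load(f"/tmp/{n}.npz")["W"].reshape(-1,3); W=W[np.isfinite(W[:,2])].copy(); Lw=W.copy(); Lw[:,:2]=W[:,:2]@R
  for s in(1,-1):
    b=Lw[(abs(Lw[:,1]+.024-s*.125)<.022)&(Lw[:,0]<.5675)&(Lw[:,0]>.51)&(Lw[:,2]>.058)&(Lw[:,2]<.07)]
    pr(n+" block%d"%s,b)
T=Q[(Q[:,0]>.36)&(Q[:,0]<.52)&(Q[:,1]>.34)&(Q[:,1]<.46)]
h=T[(T[:,2]>.046)&(T[:,2]<.054)]; c=np.median(h[:,:2],0); h=h[np.linalg.norm(h[:,:2]-c,axis=1)<.046]
print("housing top",len(h),cv2.minAreaRect((h[:,:2]*1000).astype(np.float32)), h.mean(0))
b=T[(T[:,2]>.1)&(T[:,2]<.12)]; print("ball",len(b),b.mean(0),b.max(0))
# foot: union low points dark
for n in("scene","side"):
  d=np.load(f"/tmp/{n}.npz");W=d["W"];im=d["im"].astype(int)
  hsv=cv2.cvtColor(d["im"],cv2.COLOR_RGB2HSV)
  m=np.isfinite(W[...,2])&(np.hypot(W[...,0]-.44,W[...,1]-.405)<.075)&(hsv[...,1]<70)
  l=cv2.connectedComponentsWithStats(m.astype(np.uint8)); i=1+np.argmax(l[2][1:,4]); p=W[l[1]==i]
  print(n,"tally all",len(p),cv2.minAreaRect((p[:,:2]*1000).astype(np.float32)),"low",cv2.minAreaRect((p[p[:,2]<.015][:,:2]*1000).astype(np.float32)))
  y,x=np.where((im.max(-1)<45)&m&(W[...,2]>.07)); 
  print("ball px",x.mean(),y.mean(),len(x))
E
```

```text
flap front 1529 x [0.6052 0.6272 0.6478] y [-0.1774 -0.0035  0.1327] z [0.0925 0.1524 0.2074]
cheekL 148 x [0.6813 0.7111 0.7402] y [0.1309 0.14   0.1456] z [0.1753 0.1835 0.1886]
cheekR 133 x [0.6808 0.7117 0.7403] y [-0.1958 -0.1879 -0.1805] z [0.1761 0.1841 0.1889]
edge 387 x [0.6505 0.6568 0.663 ] y [-0.1776 -0.0189  0.1276] z [0.2182 0.221  0.2251]
scene block1 39 x [0.5346 0.551  0.5654] y [0.0836 0.0966 0.1125] z [0.0599 0.0647 0.0689]
scene block-1 40 x [0.5384 0.5523 0.566 ] y [-0.1637 -0.1486 -0.1367] z [0.0582 0.0628 0.0693]
side block1 69 x [0.5346 0.5498 0.5666] y [0.0869 0.1027 0.1137] z [0.0589 0.0637 0.0692]
side block-1 42 x [0.5393 0.5528 0.5659] y [-0.1627 -0.1481 -0.1352] z [0.0592 0.0648 0.0678]
housing top 442 ((454.455322265625, 408.5494384765625), (69.27902221679688, 72.00587463378906), 69.8802261352539) [0.45121205 0.40506406 0.04989617]
ball 45 [0.42624594 0.41230231 0.10993283] [0.43565547 0.4218174  0.11742978]
scene tally all 319 ((447.68902587890625, 415.61590576171875), (96.61048889160156, 105.0613784790039), 60.67387008666992) low ((451.5341491699219, 417.4991455078125), (100.42432403564453, 99.95366668701172), 69.09963989257812)
ball px 321.2 133.2 5
side tally all 719 ((454.6178894042969, 404.35211181640625), (77.44540405273438, 89.27384185791016), 70.32332611083984) low ((453.78533935546875, 402.02398681640625), (72.50035858154297, 89.27384185791016), 70.32332611083984)
ball px 257.7692307692308 318.61538461538464 13
```

Rack frame: yaw 4.0°, origin (0.603, 0.018). That puts the pull blocks at L (0.545, 0.139) and R (0.562, -0.110), and the measured block tops (z about 0.063) match. The tally is near (0.4535, 0.4045) with yaw about -20°. Starting with the right support.

```bash
python3 -m pendant '{"translation":[[1.3,2.1,0],[3.9,6.2,0],[6.4,10.4,0],[9,14.6,0],[11.6,18.7,-1],[12.88,20.81,-3.2],[12.88,20.81,-3.2],[12.88,20.81,-3.2],[12.88,20.81,-3.2],[12.88,20.81,-3.2],[12.88,20.81,-3.2],[12.88,20.81,-3.2]],"delta_rot":[[0,0,-1],[0,0,-2],[0,0,-3.4],[0,0,-3.4],[0,0,-3.4],[0,0,-3.4],[0,0,-3.4],[0,0,-3.4],[0,0,-3.4],[0,0,-3.4],[0,0,-3.4],[0,0,-3.4]]}' 0.8 40
python3 -m pendant '{"translation":[[0,0,0],[0,0,0]],"delta_rot":[[0,0,0],[0,0,0]]}'
python3 - <<'E'
from h import *
im,d,W=cloud("wrist"); save("w1.png",im,1.5)
R=np.load("/tmp/R.npy"); L=W.reshape(-1,3); L=L[np.isfinite(L[:,2])].copy(); L[:,:2]=L[:,:2]@R
b=L[(L[:,2]>.058)&(L[:,2]<.068)&(abs(L[:,0]-.55)<.05)&(abs(L[:,1]+.149)<.04)]
print(len(b),np.percentile(b,[1,50,99],axis=0)); o=get_obs(); print(o["tcp_pos"],o["orientation"],o["clock"])
E
```

```text
clock: 1.6
tcp_pos: [0.5616, -0.111, 0.1509]
orientation: [3.139, 0.106, -0.002]
contact_force: [0.7, -0.7, -0.0]
grip_width: 0.0684
gripper_force: 0.0
clock: 1.85
tcp_pos: [0.5618, -0.1121, 0.1516]
orientation: [3.139, 0.102, 0.0]
contact_force: [0.3, -0.1, 0.1]
grip_width: 0.0682
gripper_force: 0.0
2580 [[ 0.53971249 -0.16349955  0.06068393]
 [ 0.56622781 -0.15024636  0.06456892]
 [ 0.5993529  -0.13709325  0.06647585]]
[ 0.56189304 -0.11184934  0.15162932] [3.13947287e+00 1.02155735e-01 5.88013197e-04] 1.9
```

```bash
python3 -m pendant '{"translation":[[0,0,-1.5],[0,0,-3],[0,0,-4],[0,0,-4.8],[0,0,-4.8],[0,0,-4.8]],"delta_rot":[[0,0,0],[0,0,0],[0,0,0],[0,0,0],[0,0,0],[0,0,0]]}' 0.8 40
python3 -m pendant '{"translation":[[0,0,0],[0,0,0],[0,0,0],[0,0,0],[0,0,0],[0,0,0]],"delta_rot":[[0,0,0],[0,0,0],[0,0,0],[0,0,0],[0,0,0],[0,0,0]]}' 0 40
python3 -m pendant '{"translation":[[-0.4,-0.03,0],[-0.8,-0.06,0],[-1.2,-0.09,0],[-1.6,-0.11,0],[-2,-0.14,0],[-2.4,-0.17,0],[-2.8,-0.2,0],[-3.2,-0.22,0],[-3.6,-0.25,0],[-3.85,-0.27,0],[-4.05,-0.28,0],[-4.05,-0.28,0]],"delta_rot":[[0,0,0],[0,0,0],[0,0,0],[0,0,0],[0,0,0],[0,0,0],[0,0,0],[0,0,0],[0,0,0],[0,0,0],[0,0,0],[0,0,0]]}'
python3 -m pendant '{"translation":[[0,0,0],[-0.05,0,0]],"delta_rot":[[0,0,0],[0,0,0]]}'
```

```text
clock: 2.65
tcp_pos: [0.5627, -0.111, 0.0321]
orientation: [3.14, 0.105, 0.002]
contact_force: [0.5, -0.5, 1.0]
grip_width: 0.0684
gripper_force: 0.0
clock: 3.4
tcp_pos: [0.5626, -0.1107, 0.0321]
orientation: [3.14, 0.105, 0.002]
contact_force: [-1.7, 0.7, 6.1]
grip_width: 0.0273
gripper_force: 43.0
clock: 4.9
tcp_pos: [0.4659, -0.1173, 0.0322]
orientation: [3.139, 0.107, 0.017]
contact_force: [14.7, -0.4, -8.7]
grip_width: 0.0274
gripper_force: 41.8
clock: 5.15
tcp_pos: [0.4659, -0.1173, 0.0323]
orientation: [3.139, 0.107, 0.02]
contact_force: [20.0, -1.0, -14.9]
grip_width: 0.0275
gripper_force: 41.1
```

```bash
python3 -m pendant '{"translation":[[0.15,0,0],[0.15,0,0],[0.15,0,0],[0.15,0,0],[0.15,0,2],[0.15,0,4],[0.15,0,4.8],[0.15,0,4.8],[0.15,0,4.8]],"delta_rot":[[0,0,0],[0,0,0],[0,0,0],[0,0,0],[0,0,0],[0,0,0],[0,0,0],[0,0,0],[0,0,0]]}' 0.8
python3 - <<'E'
from h import *
im,d,W=cloud("wrist"); save("w2.png",im,1.5)
R=np.load("/tmp/R.npy"); L=W.reshape(-1,3); L=L[np.isfinite(L[:,2])].copy(); L[:,:2]=L[:,:2]@R
b=L[(L[:,2]>.055)&(L[:,2]<.068)&(abs(L[:,0]-.48)<.08)&(abs(L[:,1]+.149)<.04)]
print(len(b),np.percentile(b,[1,50,99],axis=0)); o=get_obs(); print(o["tcp_pos"])
E
```

```text
clock: 6.28
tcp_pos: [0.4626, -0.1175, 0.1504]
orientation: [-3.14, -0.105, 0.003]
contact_force: [-0.1, -0.3, -0.1]
grip_width: 0.0688
gripper_force: 0.0
5267 [[ 0.44366471 -0.16273132  0.06074602]
 [ 0.50353097 -0.15004756  0.06477841]
 [ 0.55916813 -0.13776253  0.06651802]]
[ 0.46241607 -0.11747902  0.15004832]
```

View pics/w2.png

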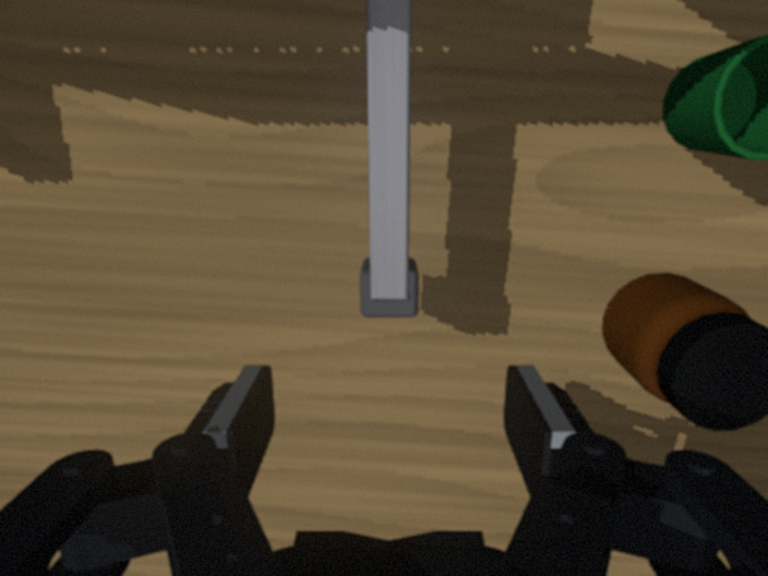

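The wrist view shows the right support pulled out, with its block at (389,290). I measure only about 96–97 mm of travel, so I'll re-grip harder and tug against the stop to be sure.

```bash
python3 -m pendant '{"translation":[[-0.15,0,-2],[-0.15,0,-4],[-0.15,0,-4.9],[-0.15,0,-4.9],[-0.15,0,-4.9]],"delta_rot":[[0,0,0],[0,0,0],[0,0,0],[0,0,0],[0,0,0]]}' 0.8
python3 -m pendant '{"translation":[[0,0,0],[0,0,0],[0,0,0],[0,0,0],[0,0,0],[0,0,0]],"delta_rot":[[0,0,0],[0,0,0],[0,0,0],[0,0,0],[0,0,0],[0,0,0]]}' 0 80
python3 -m pendant '{"translation":[[-0.05,0,0],[-0.1,0,0],[-0.15,-0.01,0],[-0.2,-0.01,0]],"delta_rot":[[0,0,0],[0,0,0],[0,0,0],[0,0,0]]}'
python3 -m pendant '{"translation":[[-0.05,0,0],[-0.1,0,0],[-0.15,-0.01,0],[-0.15,-0.01,0]],"delta_rot":[[0,0,0],[0,0,0],[0,0,0],[0,0,0]]}'
```

```text
clock: 6.95
tcp_pos: [0.4599, -0.1175, 0.029]
orientation: [-3.14, -0.105, 0.0]
contact_force: [-0.6, -0.1, 0.2]
grip_width: 0.068
gripper_force: 0.0
clock: 7.7
tcp_pos: [0.4603, -0.1178, 0.0298]
orientation: [3.139, 0.105, 0.002]
contact_force: [-1.2, 0.5, 5.9]
grip_width: 0.027
gripper_force: 78.2
clock: 8.2
tcp_pos: [0.4603, -0.1177, 0.0299]
orientation: [3.139, 0.106, 0.017]
contact_force: [16.4, -0.1, -12.1]
grip_width: 0.027
gripper_force: 79.3
clock: 8.7
tcp_pos: [0.4602, -0.1178, 0.0301]
orientation: [3.139, 0.107, 0.027]
contact_force: [22.4, -0.3, -19.6]
grip_width: 0.0266
gripper_force: 80.1
```

The TCP stays at 0.4602 under a 22 N pull, so the right support is at its stop. On to the left one.

```bash
python3 -m pendant '{"translation":[[0.35,0.02,0],[0.35,0.02,0]],"delta_rot":[[0,0,0],[0,0,0]]}'
python3 -m pendant '{"translation":[[0,0,0],[0,0,0],[0,0,0],[0,0,2],[0,0,4],[0.5,2,4.8],[1.5,4.5,4.8],[2.5,7,4.8],[3.2,9.5,4.8],[3.34,10.24,4.8],[3.34,10.24,4.8],[3.34,10.24,4.8]],"delta_rot":[[0,0,0],[0,0,0],[0,0,0],[0,0,0],[0,0,0],[0,0,0],[0,0,0],[0,0,0],[0,0,0],[0,0,0],[0,0,0],[0,0,0]]}' 0.8 80
python3 - <<'E'
from h import *
im,d,W=cloud("wrist"); save("w3.png",im,1.5)
R=np.load("/tmp/R.npy"); L=W.reshape(-1,3); L=L[np.isfinite(L[:,2])].copy(); L[:,:2]=L[:,:2]@R
b=L[(L[:,2]>.055)&(L[:,2]<.068)&(abs(L[:,0]-.55)<.05)&(abs(L[:,1]-.101)<.04)]
print(len(b),np.percentile(b,[1,50,99],axis=0)); o=get_obs(); print(o["tcp_pos"],o["tcp_pos"][:2]@R)
E
```

```text
clock: 8.95
tcp_pos: [0.4625, -0.1176, 0.0299]
orientation: [3.139, 0.106, 0.008]
contact_force: [1.5, 1.4, 6.3]
grip_width: 0.0268
gripper_force: 83.9
clock: 10.45
tcp_pos: [0.5427, 0.137, 0.1483]
orientation: [3.139, 0.104, -0.002]
contact_force: [0.7, 0.1, -0.1]
grip_width: 0.0682
gripper_force: 0.0
2797 [[0.53599097 0.0869541  0.06013965]
 [0.56429599 0.09973274 0.06464343]
 [0.59897223 0.11278335 0.06641925]]
[0.54276662 0.13652066 0.14844177] [0.55094596 0.09844818]
```

```bash
python3 -m pendant '{"translation":[[0,0.04,-1.5],[0,0.04,-3],[0,0.04,-4],[0,0.04,-4.75],[0,0.04,-4.75],[0,0.04,-4.75]],"delta_rot":[[0,0,0],[0,0,0],[0,0,0],[0,0,0],[0,0,0],[0,0,0]]}' 0.8
python3 -m pendant '{"translation":[[0,0,0],[0,0,0],[0,0,0],[0,0,0],[0,0,0],[0,0,0]],"delta_rot":[[0,0,0],[0,0,0],[0,0,0],[0,0,0],[0,0,0],[0,0,0]]}' 0 80
python3 -m pendant '{"translation":[[-0.4,-0.03,0],[-0.8,-0.06,0],[-1.2,-0.09,0],[-1.6,-0.11,0],[-2,-0.14,0],[-2.4,-0.17,0],[-2.8,-0.2,0],[-3.2,-0.22,0],[-3.5,-0.24,0],[-3.8,-0.26,0],[-4,-0.28,0],[-4.1,-0.29,0]],"delta_rot":[[0,0,0],[0,0,0],[0,0,0],[0,0,0],[0,0,0],[0,0,0],[0,0,0],[0,0,0],[0,0,0],[0,0,0],[0,0,0],[0,0,0]]}'
python3 -m pendant '{"translation":[[0,0,0],[-0.05,0,0],[-0.1,0,0]],"delta_rot":[[0,0,0],[0,0,0],[0,0,0]]}'
```

```text
clock: 11.25
tcp_pos: [0.5439, 0.1393, 0.031]
orientation: [-3.14, -0.104, -0.002]
contact_force: [-0.7, -0.3, 1.3]
grip_width: 0.0685
gripper_force: 0.0
clock: 12.0
tcp_pos: [0.5439, 0.1387, 0.0311]
orientation: [3.139, 0.105, 0.002]
contact_force: [-0.1, -2.9, 5.5]
grip_width: 0.0269
gripper_force: 78.5
clock: 13.5
tcp_pos: [0.4506, 0.1325, 0.0315]
orientation: [-3.135, -0.1, -0.028]
contact_force: [34.5, -3.5, -23.9]
grip_width: 0.027
gripper_force: 81.5
clock: 13.88
tcp_pos: [0.4506, 0.1326, 0.0316]
orientation: [-3.134, -0.1, -0.034]
contact_force: [41.3, -6.2, -35.6]
grip_width: 0.0267
gripper_force: 80.9
```

```bash
python3 -m pendant '{"translation":[[0.2,0,0.1],[0.2,0,0.2]],"delta_rot":[[0,0,0],[0,0,0]]}'
python3 -m pendant '{"translation":[[0,0,0],[0,0,0],[0,0,0],[0,0,2],[0,0,4],[0,0,5],[0,0,5]],"delta_rot":[[0,0,0],[0,0,0],[0,0,0],[0,0,0],[0,0,0],[0,0,0],[0,0,0]]}' 0.8 80
cat > sup.py <<'E'
from h import *
R=np.load("/tmp/R.npy")
im,d,W=cloud("wrist"); save("w4.png",im,1.5)
L=W.reshape(-1,3); L=L[np.isfinite(L[:,2])].copy(); L[:,:2]=L[:,:2]@R
for y0 in(-.149,.101):
    b=L[(L[:,2]>.055)&(L[:,2]<.068)&(abs(L[:,0]-.47)<.08)&(abs(L[:,1]-y0)<.03)]
    if len(b)>50: print(len(b),np.percentile(b,[1,99],axis=0).round(4))
o=get_obs(); print(o["tcp_pos"])
E
python3 sup.py
```

```text
clock: 14.12
tcp_pos: [0.45, 0.1323, 0.0331]
orientation: [-3.135, -0.102, -0.017]
contact_force: [28.5, 7.4, -62.2]
grip_width: 0.0268
gripper_force: 85.0
clock: 15.0
tcp_pos: [0.4442, 0.1328, 0.1622]
orientation: [-3.139, -0.106, -0.007]
contact_force: [0.4, -0.4, -0.0]
grip_width: 0.0681
gripper_force: 0.0
4317 [[0.4438 0.0871 0.0611]
 [0.5492 0.1124 0.0666]]
[0.44322468 0.13230503 0.16069618]
```

```bash
python3 -m pendant '{"translation":[[0.1,-2,0],[0.3,-4.5,0],[0.5,-7,0],[0.7,-9.5,0],[0.73,-10,0],[0.73,-10,0],[0.73,-10,0]],"delta_rot":[[0,0,0],[0,0,0],[0,0,0],[0,0,0],[0,0,0],[0,0,0],[0,0,0]]}'
python3 sup.py
```

```text
clock: 15.92
tcp_pos: [0.4611, -0.1158, 0.1594]
orientation: [-3.139, -0.11, 0.002]
contact_force: [0.7, -0.2, -0.1]
grip_width: 0.0685
gripper_force: 0.0
4363 [[ 0.4461 -0.1631  0.0607]
 [ 0.5492 -0.1376  0.0665]]
[ 0.46127401 -0.11574286  0.15964689]
```

Unloading pushed the right support back in by about 2 mm. I'll pull it out again and release it under tension.

```bash
python3 -m pendant '{"translation":[[0,-0.09,-2],[0,-0.09,-4],[0,-0.09,-5.1],[0,-0.09,-5.1],[0,-0.09,-5.1]],"delta_rot":[[0,0,0],[0,0,0],[0,0,0],[0,0,0],[0,0,0]]}' 0.8
python3 -m pendant '{"translation":[[0,0,0],[0,0,0],[0,0,0],[0,0,0],[0,0,0],[-0.1,0,0],[-0.2,0,0],[-0.3,0,0],[-0.3,0,0],[-0.3,0,0]],"delta_rot":[[0,0,0],[0,0,0],[0,0,0],[0,0,0],[0,0,0],[0,0,0],[0,0,0],[0,0,0],[0,0,0],[0,0,0]]}' 0 80
python3 -m pendant '{"translation":[[0,0,0],[0,0,0],[0,0,0],[0,0,2],[0,0,4],[0,0,5.1],[0,0,5.1]],"delta_rot":[[0,0,0],[0,0,0],[0,0,0],[0,0,0],[0,0,0],[0,0,0],[0,0,0]]}' 0.8
python3 sup.py
```

```text
clock: 16.6
tcp_pos: [0.4623, -0.1193, 0.0335]
orientation: [-3.14, -0.108, -0.002]
contact_force: [-0.2, 0.0, -0.0]
grip_width: 0.0682
gripper_force: 0.0
clock: 17.85
tcp_pos: [0.4598, -0.1179, 0.0341]
orientation: [-3.138, -0.108, -0.017]
contact_force: [11.6, 7.1, -4.2]
grip_width: 0.0265
gripper_force: 79.7
clock: 18.73
tcp_pos: [0.4552, -0.1206, 0.1621]
orientation: [3.139, 0.104, 0.007]
contact_force: [0.1, 0.3, 0.1]
grip_width: 0.0681
gripper_force: 0.0
4450 [[ 0.4434 -0.1629  0.0609]
 [ 0.5492 -0.1377  0.0666]]
[ 0.45404905 -0.12042838  0.16060949]
```

Both supports are fully out. Next, the flap: closed fingers go in behind its edge.

```bash
python3 -m pendant '{"translation":[[0,0,2.5],[0,1,5.2],[2,2,5.4],[4,3,5.4],[6,4,5.4],[8,5,5.4],[9.42,5.74,5.4],[9.42,5.74,5.4],[9.42,5.74,4],[9.42,5.74,2.5],[9.42,5.74,1.1],[9.42,5.74,1.1]],"delta_rot":[[0,0,0],[0,0,0],[0,0,0],[0,0,0],[0,0,0],[0,0,0],[0,0,0],[0,0,0],[0,0,0],[0,0,0],[0,0,0],[0,0,0]]}' 0 40
python3 -m pendant '{"translation":[[0,0,0],[0,0,0]],"delta_rot":[[0,0,0],[0,0,0]]}'
python3 - <<'E'
from h import *
im,d=grab_frame("side"); save("s2.png",im[100:300,150:400],3)
R=np.load("/tmp/R.npy"); print(get_obs()["tcp_pos"][:2]@R)
E
```

```text
clock: 20.27
tcp_pos: [0.686, 0.0221, 0.1833]
orientation: [3.139, 0.104, -0.013]
contact_force: [0.5, 0.2, 0.8]
grip_width: 0.0003
gripper_force: 0.0
clock: 20.52
tcp_pos: [0.6904, 0.0234, 0.1896]
orientation: [-3.14, -0.105, -0.005]
contact_force: [1.4, -0.3, 0.2]
grip_width: 0.0
gripper_force: 0.0
[ 0.69026244 -0.02460232]
```

View pics/s2.png

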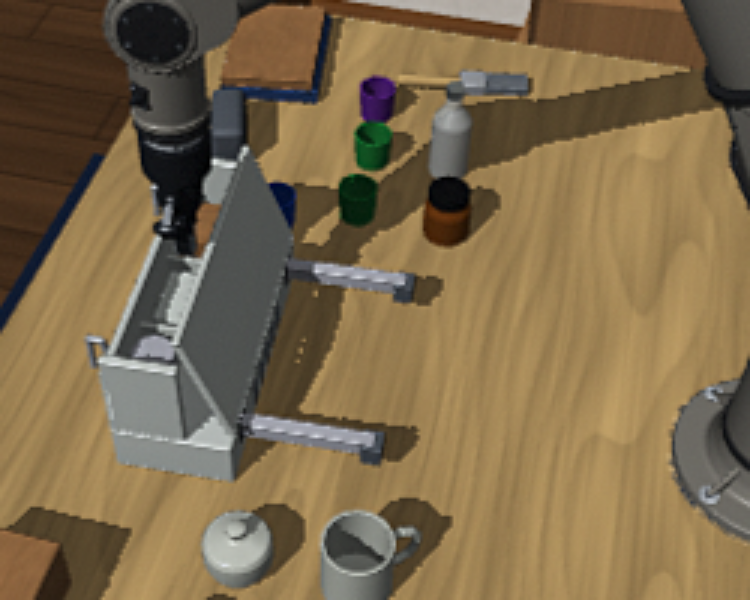

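The side view shows both supports out and the fingers behind the flap's edge at (175,235). Pulling it forward along the arc.

```bash
python3 -m pendant '{"translation":[[-0.3,-0.02,0],[-0.6,-0.04,0],[-0.9,-0.06,0],[-1.2,-0.08,0],[-1.5,-0.1,0],[-1.8,-0.13,0],[-2.1,-0.15,0],[-2.4,-0.17,0],[-2.7,-0.19,0],[-2.85,-0.2,0]],"delta_rot":[[0,0,0],[0,0,0],[0,0,0],[0,0,0],[0,0,0],[0,0,0],[0,0,0],[0,0,0],[0,0,0],[0,0,0]]}'
```

```text
clock: 21.82
tcp_pos: [0.6203, 0.0187, 0.191]
orientation: [-3.139, -0.105, -0.01]
contact_force: [3.2, 0.3, 17.1]
grip_width: -0.0001
gripper_force: 3.4
```

```bash
python3 -m pendant '{"translation":[[0,0,0.4],[0,0,0.84],[-0.5,-0.03,0.82],[-1,-0.07,0.77],[-1.46,-0.1,0.7],[-1.95,-0.14,0.55],[-2.4,-0.17,0.38],[-2.83,-0.2,0.19],[-3.25,-0.23,-0.05],[-3.65,-0.25,-0.35],[-4.02,-0.28,-0.66]],"delta_rot":[[0,0,0],[0,0,0],[0,0,0],[0,0,0],[0,0,0],[0,0,0],[0,0,0],[0,0,0],[0,0,0],[0,0,0],[0,0,0]]}'
python3 - <<'E'
from h import *
im,d=grab_frame("side"); save("s3.png",im[100:300,150:400],3)
E
```

```text
clock: 23.2
tcp_pos: [0.5169, 0.0112, 0.1705]
orientation: [3.14, 0.105, -0.001]
contact_force: [2.1, 0.1, -0.4]
grip_width: 0.0001
gripper_force: 0.8
```

View pics/s3.png

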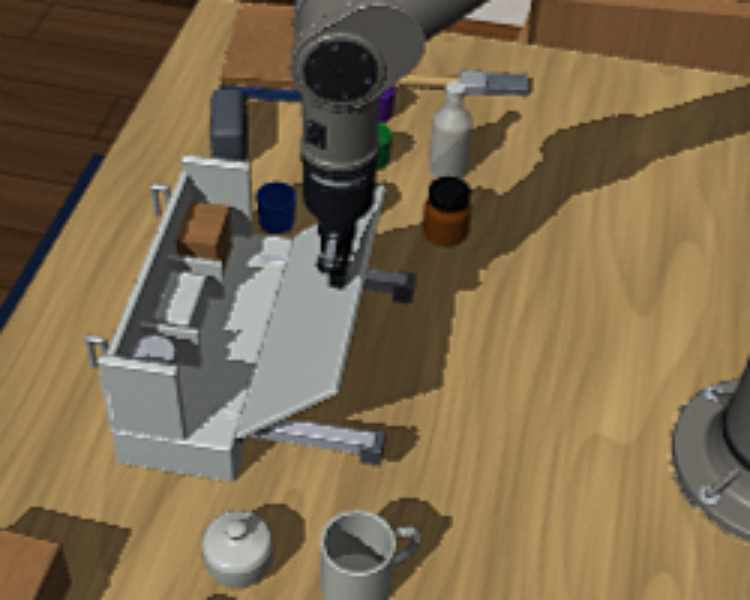

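The flap is at about 45° with the fingertip on its inner face (340,275). I'll carry on down gently.

```bash
python3 -m pendant '{"translation":[[-0.35,-0.02,-0.35],[-0.65,-0.05,-0.75],[-0.93,-0.06,-1.13],[-1.15,-0.08,-1.55],[-1.36,-0.09,-2],[-1.54,-0.11,-2.46],[-1.65,-0.11,-2.85],[-1.72,-0.12,-3.2],[-1.76,-0.12,-3.5],[-1.78,-0.12,-3.7],[-1.78,-0.12,-3.8],[-1.78,-0.12,-3.9]],"delta_rot":[[0,0,0],[0,0,0],[0,0,0],[0,0,0],[0,0,0],[0,0,0],[0,0,0],[0,0,0],[0,0,0],[0,0,0],[0,0,0],[0,0,0]]}'
python3 -m pendant '{"translation":[[0,0,-0.05],[0,0,-0.1],[0,0,-0.1]],"delta_rot":[[0,0,0],[0,0,0],[0,0,0]]}'
```

```text
clock: 24.75
tcp_pos: [0.473, 0.0084, 0.0747]
orientation: [3.139, 0.105, -0.002]
contact_force: [-12.8, -1.7, 41.8]
grip_width: 0.0002
gripper_force: 20.8
clock: 25.12
tcp_pos: [0.473, 0.0083, 0.0746]
orientation: [3.138, 0.105, -0.001]
contact_force: [-16.2, -0.9, 49.8]
grip_width: 0.0001
gripper_force: 25.1
```

It's seated on the stop, with more press than needed. Lift off, turn the gripper, and look.

```bash
python3 -m pendant '{"translation":[[0,0,1],[0,0,3],[0,-1,5],[0,-3,6],[0,-5,6],[0,-7,6],[0,-9,6],[0,-9,6],[0,-9,6],[0,-9,6]],"delta_rot":[[0,0,0],[0,0,2],[0,0,4],[0,0,6],[0,0,8],[0,0,10],[0,0,12],[0,0,14],[0,0,16],[0,0,18]]}' 1 40
cat > look.py <<'E'
from h import *
R=np.load("/tmp/R.npy")
def circ(P):
    A=np.c_[2*P,np.ones(len(P))]; s=np.linalg.lstsq(A,(P**2).sum(1),rcond=None)[0]; return s[:2],np.sqrt(s[2]+s[:2]@s[:2])
for n in("scene","side"):
    im,d,W=cloud(n); save(f"{n}_last.png",im,1.5); hsv=cv2.cvtColor(im,cv2.COLOR_RGB2HSV)
    ok=np.isfinite(W[...,2])&(W[...,2]>.004)&(W[...,2]<.2)&(W[...,0]>.3)&(W[...,0]<.9)&(abs(W[...,1])<.6)
    for c,lo,hi in (("green",(50,90,30),(80,255,255)),("amber",(3,150,40),(14,255,255))):
        k,l,st,ce=cv2.connectedComponentsWithStats(((cv2.inRange(hsv,lo,hi)>0)&ok).astype(np.uint8))
        for i in range(1,k):
            if st[i,4]<40: continue
            P=W[l==i]; z=P[:,2]; T=P[z>np.percentile(z,98)-.006]; cc,r=circ(T[:,:2])
            print(n,c,cc.round(4),"r %.3f"%r,"z",np.percentile(z,[2,98]).round(3),"rack",(cc@R-[.603,-.025]).round(3),st[i,4])
    L=W[ok].copy(); L[:,:2]=L[:,:2]@R; L-= [.603,-.025,0]
    f=L[(L[:,0]>-.155)&(L[:,0]<-.01)&(abs(L[:,1])<.155)&(abs(L[:,2]-.075)<.012)]
    if len(f)>100: s=np.linalg.lstsq(np.c_[f[:,:2],np.ones(len(f))],f[:,2],rcond=None)[0]; print(n,"flap plane slope deg",np.degrees(s[:2]).round(2),"z mid",(s@[-.08,0,1]).round(4),"ext",np.percentile(f[:,:2],[.5,99.5],axis=0).round(3))
o=get_obs(); print(o["tcp_pos"],o["orientation"],o["clock"])
E
python3 look.py
```

```text
clock: 26.38
tcp_pos: [0.4729, -0.2167, 0.2209]
orientation: [-2.139, -2.3, 0.0]
contact_force: [0.7, -0.8, 0.1]
grip_width: 0.0855
gripper_force: 0.0
scene green [0.5837 0.398 ] r 0.026 z [0.008 0.056] rack [0.007 0.381] 166
scene green [ 0.5647 -0.2838] r 0.025 z [0.006 0.056] rack [-0.059 -0.297] 199
scene green [ 0.5696 -0.4005] r 0.025 z [0.005 0.056] rack [-0.063 -0.414] 217
scene amber [ 0.4601 -0.2779] r 0.012 z [0.008 0.062] rack [-0.163 -0.284] 65
scene flap plane slope deg [0.01 0.  ] z mid 0.0755 ext [[-0.154 -0.154]
 [-0.011  0.154]]
side green [ 0.5682 -0.3983] r 0.025 z [0.007 0.056] rack [-0.064 -0.412] 157
side green [ 0.5618 -0.2825] r 0.025 z [0.006 0.054] rack [-0.062 -0.296] 177
side green [0.5815 0.4005] r 0.025 z [0.005 0.055] rack [0.005 0.384] 310
side amber [ 0.4358 -0.2836] r 0.030 z [0.008 0.062] rack [-0.188 -0.288] 145
side flap plane slope deg [ 0.07 -0.08] z mid 0.0759 ext [[-0.154 -0.153]
 [-0.011  0.154]]
[ 0.47295833 -0.21663476  0.22091179] [-2.14433626e+00 -2.29546044e+00  7.69449513e-06] 26.475
```

View pics/side_last.png

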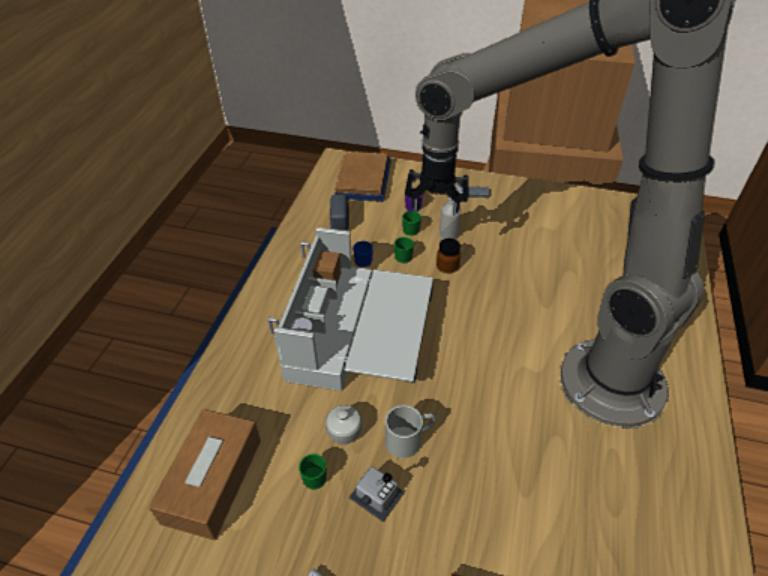

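The flap is level (slope under 0.1°, top at z 0.0755), and the cups and jar are where they were. Now the jar at (0.437, -0.279).

```bash
python3 -m pendant '{"translation":[[-0.7,-1.2,-1],[-1.44,-2.5,-2.5],[-1.44,-2.5,-4],[-1.44,-2.5,-5.5],[-1.44,-2.5,-7],[-1.44,-2.5,-7.9],[-1.44,-2.5,-7.9],[-1.44,-2.5,-7.9]],"delta_rot":[[0,0,0],[0,0,0],[0,0,0],[0,0,0],[0,0,0],[0,0,0],[0,0,0],[0,0,0]]}' 1 40
python3 -m pendant '{"translation":[[0,0,0],[0,0,0],[0,0,0],[0,0,0],[0,0,0]],"delta_rot":[[0,0,0],[0,0,0],[0,0,0],[0,0,0],[0,0,0]]}' 0 40
python3 -m pendant '{"translation":[[0,0,1],[0,0,2.5],[0,0,4],[0,0,5.5],[0,0,5.5],[0,0,5.5]],"delta_rot":[[0,0,0],[0,0,0],[0,0,0],[0,0,0],[0,0,0],[0,0,0]]}'
cat > held.py <<'E'
from h import *
import sys
im,d=grab_frame("side"); o=get_obs(); K,R,t=cam("side"); p=R@o["tcp_pos"]+t; u=K@p/p[2]; x,y=int(u[0]),int(u[1]); print(x,y)
x0=min(max(x-60,0),392);y0=min(max(y-45,0),294); save(sys.argv[1],im[y0:y0+90,x0:x0+120],5)
E
python3 held.py j1.png
```

```text
clock: 27.48
tcp_pos: [0.4378, -0.2793, 0.0244]
orientation: [2.147, 2.292, 0.0]
contact_force: [0.3, -0.3, 0.8]
grip_width: 0.0855
gripper_force: 0.0
clock: 28.1
tcp_pos: [0.4378, -0.2796, 0.0251]
orientation: [2.146, 2.292, 0.0]
contact_force: [-3.0, 1.7, 7.0]
grip_width: 0.0621
gripper_force: 42.1
clock: 28.85
tcp_pos: [0.4361, -0.2788, 0.1601]
orientation: [-2.145, -2.293, 0.001]
contact_force: [-1.6, -0.4, -4.4]
grip_width: 0.0623
gripper_force: 47.1
301 147
```

View pics/j1.png

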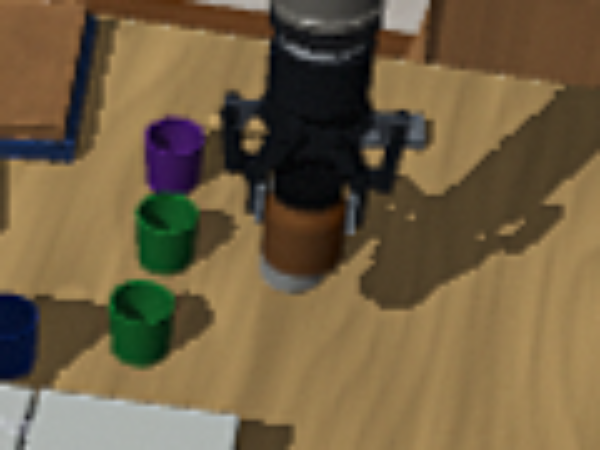

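The jar is held upright at (303,240). Place it.

```bash
python3 -m pendant '{"translation":[[0.6,1.2,0],[1.4,2.8,0],[2.3,4.5,0],[3.1,6.1,0],[3.58,7.01,0],[3.58,7.01,0],[3.58,7.01,-0.8],[3.58,7.01,-1.6],[3.58,7.01,-2.1],[3.58,7.01,-2.3],[3.58,7.01,-2.42],[3.58,7.01,-2.42]],"delta_rot":[[0,0,0],[0,0,0],[0,0,0],[0,0,0],[0,0,0],[0,0,0],[0,0,0],[0,0,0],[0,0,0],[0,0,0],[0,0,0],[0,0,0]]}'
python3 -m pendant '{"translation":[[0,0,-0.04],[0,0,-0.06]],"delta_rot":[[0,0,0],[0,0,0]]}'
```

```text
clock: 30.4
tcp_pos: [0.5269, -0.1039, 0.1008]
orientation: [2.145, 2.294, 0.0]
contact_force: [-0.0, 0.0, -3.8]
grip_width: 0.0626
gripper_force: 47.0
clock: 30.65
tcp_pos: [0.5272, -0.1038, 0.1001]
orientation: [2.145, 2.294, 0.001]
contact_force: [-3.9, 0.8, 8.6]
grip_width: 0.0622
gripper_force: 48.2
```

```bash
python3 -m pendant '{"translation":[[0,0,0],[0,0,0],[0,0,0],[0,0,1.5],[0,0,3.5],[0.4,-2,4],[0.9,-4.5,4],[1.47,-7.17,3],[1.47,-7.17,1],[1.47,-7.17,-1.5],[1.47,-7.17,-3.5],[1.47,-7.17,-3.5]],"delta_rot":[[0,0,0],[0,0,0],[0,0,0],[0,0,0],[0,0,0],[0,0,0],[0,0,0],[0,0,0],[0,0,0],[0,0,0],[0,0,0],[0,0,0]]}' 1 30
python3 -m pendant '{"translation":[[0,0,0],[0,0,0],[0,0,0],[0,0,0],[0,0,0],[0,0,0],[0,0,0]],"delta_rot":[[0,0,0],[0,0,0],[0,0,0],[0,0,0],[0,0,0],[0,0,0],[0,0,0]]}' 0 30
python3 -m pendant '{"translation":[[0,0,1],[0,0,2.5],[0,0,4],[0,0,5.5],[0,0,6.5],[0,0,6.5]],"delta_rot":[[0,0,0],[0,0,0],[0,0,0],[0,0,0],[0,0,0],[0,0,0]]}'
python3 look.py
```

```text
clock: 32.15
tcp_pos: [0.5602, -0.2817, 0.0077]
orientation: [-2.14, -2.289, 0.004]
contact_force: [-0.6, 0.4, 0.4]
grip_width: 0.0854
gripper_force: 0.0
clock: 33.02
tcp_pos: [0.5654, -0.2838, 0.0145]
orientation: [2.143, 2.291, 0.002]
contact_force: [-1.8, 1.2, 8.1]
grip_width: 0.0527
gripper_force: 30.9
clock: 33.78
tcp_pos: [0.565, -0.2838, 0.1775]
orientation: [2.142, 2.29, 0.003]
contact_force: [0.2, 0.3, -0.6]
grip_width: 0.0528
gripper_force: 31.9
scene green [0.5827 0.3998] r 0.025 z [0.006 0.055] rack [0.006 0.383] 162
scene green [ 0.5696 -0.3998] r 0.025 z [0.005 0.055] rack [-0.063 -0.413] 212
scene amber [ 0.5291 -0.1041] r 0.027 z [0.089 0.134] rack [-0.082 -0.116] 53
scene flap plane slope deg [ 0.2  -0.08] z mid 0.0755 ext [[-0.154 -0.153]
 [-0.01   0.153]]
side green [ 0.5632 -0.2823] r 0.025 z [0.007 0.198] rack [-0.061 -0.296] 215
side green [0.5814 0.4005] r 0.025 z [0.005 0.055] rack [0.005 0.384] 306
side amber [ 0.526  -0.1016] r 0.025 z [0.085 0.137] rack [-0.085 -0.113] 168
side flap plane slope deg [ 0.02 -0.11] z mid 0.076 ext [[-0.154 -0.152]
 [-0.011  0.154]]
[ 0.56306337 -0.28306685  0.17405084] [ 2.14558824e+00  2.29441996e+00 -3.12807969e-04] 33.875
```

The jar stands on the flap and cup A is in the gripper (z 0.16–0.20). Place it clear of the jar.

```bash
python3 -m pendant '{"translation":[[0,0.5,1],[-0.3,2.5,1.2],[-0.7,4.9,1.2],[-1.1,7.3,1.2],[-1.5,9.6,1.2],[-1.74,10.97,0.5],[-1.74,10.97,-1],[-1.74,10.97,-2.2],[-1.74,10.97,-2.9],[-1.74,10.97,-3.2],[-1.74,10.97,-3.4],[-1.74,10.97,-3.42]],"delta_rot":[[0,0,0],[0,0,0],[0,0,0],[0,0,0],[0,0,0],[0,0,0],[0,0,0],[0,0,0],[0,0,0],[0,0,0],[0,0,0],[0,0,0]]}'
python3 -m pendant '{"translation":[[0,0,-0.03],[0,0,-0.06]],"delta_rot":[[0,0,0],[0,0,0]]}'
```

```text
clock: 35.38
tcp_pos: [0.5205, -0.0087, 0.0896]
orientation: [2.145, 2.294, 0.001]
contact_force: [-2.7, 0.8, 6.3]
grip_width: 0.0528
gripper_force: 32.5
clock: 35.62
tcp_pos: [0.5206, -0.0086, 0.0894]
orientation: [2.145, 2.293, 0.001]
contact_force: [-9.5, 1.1, 23.1]
grip_width: 0.0525
gripper_force: 33.5
```

```bash
python3 -m pendant '{"translation":[[0,0,0],[0,0,0],[0,0,0],[0,0,2],[0,0,4],[0.3,-2.3,4.5],[0.6,-4.8,4.5],[0.9,-7.3,4.5],[1.3,-9.8,4.5],[1.6,-12.2,4.5],[1.96,-14.6,3],[1.96,-15.6,1]],"delta_rot":[[0,0,0],[0,0,0],[0,0,0],[0,0,0],[0,0,0],[0,0,0],[0,0,0],[0,0,0],[0,0,0],[0,0,0],[0,0,0],[0,0,0]]}' 1 30
python3 -m pendant '{"translation":[[0,0,0],[0,0,-2],[0,0,-4],[0,0,-4],[0,0,-4]],"delta_rot":[[0,0,0],[0,0,0],[0,0,0],[0,0,0],[0,0,0]]}'
python3 -m pendant '{"translation":[[0,0,0],[0,0,0],[0,0,0],[0,0,0],[0,0,0],[0,0,0],[0,0,0]],"delta_rot":[[0,0,0],[0,0,0],[0,0,0],[0,0,0],[0,0,0],[0,0,0],[0,0,0]]}' 0 30
python3 -m pendant '{"translation":[[0,0,1],[0,0,2.5],[0,0,4],[0,0,5.5],[0,0,7.5],[0,0,7.5]],"delta_rot":[[0,0,0],[0,0,0],[0,0,0],[0,0,0],[0,0,0],[0,0,0]]}'
python3 look.py
```

```text
clock: 37.12
tcp_pos: [0.57, -0.403, 0.1136]
orientation: [2.146, 2.287, 0.0]
contact_force: [0.2, 0.5, -1.0]
grip_width: 0.0854
gripper_force: 0.0
clock: 37.75
tcp_pos: [0.5709, -0.3982, 0.0157]
orientation: [2.143, 2.293, 0.002]
contact_force: [0.1, -0.9, 1.3]
grip_width: 0.0851
gripper_force: 0.0
clock: 38.62
tcp_pos: [0.5702, -0.399, 0.0156]
orientation: [2.144, 2.292, 0.001]
contact_force: [-1.4, 2.2, 7.7]
grip_width: 0.0538
gripper_force: 30.3
clock: 39.38
tcp_pos: [0.5715, -0.3996, 0.2066]
orientation: [2.14, 2.287, 0.003]
contact_force: [-0.4, -0.1, -1.7]
grip_width: 0.0534
gripper_force: 31.9
scene green [0.5837 0.3996] r 0.025 z [0.008 0.056] rack [0.007 0.383] 163
scene green [ 0.5213 -0.008 ] r 0.026 z [0.078 0.129] rack [-0.084 -0.019] 191
scene amber [ 0.5318 -0.1054] r 0.025 z [0.087 0.134] rack [-0.08  -0.117] 69
scene flap plane slope deg [-0.   -0.02] z mid 0.0756 ext [[-0.154 -0.154]
 [-0.011  0.153]]
side green [ 0.5195 -0.0074] r 0.026 z [0.079 0.131] rack [-0.085 -0.018] 236
side green [0.5812 0.4004] r 0.025 z [0.005 0.054] rack [0.005 0.384] 312
side amber [ 0.5255 -0.1016] r 0.025 z [0.088 0.138] rack [-0.086 -0.113] 161
side flap plane slope deg [ 0.03 -0.13] z mid 0.0761 ext [[-0.155 -0.153]
 [-0.011  0.154]]
[ 0.56886356 -0.39836874  0.20132401] [2.14497894e+00 2.29359954e+00 5.98571107e-05] 39.475
```

```bash
python3 -m pendant '{"translation":[[0,1,0],[-0.3,3.3,0],[-0.6,5.8,0],[-0.9,8.3,0],[-1.2,10.8,0],[-1.5,13.2,0],[-1.8,15.6,0],[-2.1,17.6,0],[-2.18,18.4,0],[-2.18,18.4,-1],[-2.18,18.4,-2.5],[-2.18,18.4,-3.5]],"delta_rot":[[0,0,0],[0,0,0],[0,0,0],[0,0,0],[0,0,0],[0,0,0],[0,0,0],[0,0,0],[0,0,0],[0,0,0],[0,0,0],[0,0,0]]}'
python3 -m pendant '{"translation":[[0,0,-0.4],[0,0,-0.7],[0,0,-0.85],[0,0,-0.9],[0,0,-0.95]],"delta_rot":[[0,0,0],[0,0,0],[0,0,0],[0,0,0],[0,0,0]]}'
```

```text
clock: 40.98
tcp_pos: [0.5117, 0.0626, 0.1105]
orientation: [-2.142, -2.294, 0.004]
contact_force: [-0.7, -0.6, -1.8]
grip_width: 0.0535
gripper_force: 31.9
clock: 41.6
tcp_pos: [0.5148, 0.0619, 0.0905]
orientation: [2.145, 2.294, 0.001]
contact_force: [-6.3, 0.0, 17.7]
grip_width: 0.0536
gripper_force: 32.9
```

```bash
python3 -m pendant '{"translation":[[0,0,0],[0,0,0],[0,0,0],[0,0,2],[0,0,4],[0.4,2,4.5],[0.9,4.5,4.5],[1.4,7,4.5],[1.9,9.5,4.5],[2.4,12,4.5],[2.68,13.54,3],[2.68,13.54,1]],"delta_rot":[[0,0,0],[0,0,0],[0,0,0],[0,0,0],[0,0,0],[0,0,0],[0,0,0],[0,0,0],[0,0,0],[0,0,0],[0,0,0],[0,0,0]]}' 1 30
python3 -m pendant '{"translation":[[0,0,0],[0,0,-2],[0,0,-4],[0,0,-4],[0,0,-4]],"delta_rot":[[0,0,0],[0,0,0],[0,0,0],[0,0,0],[0,0,0]]}'
python3 -m pendant '{"translation":[[0,0,0],[0,0,0],[0,0,0],[0,0,0],[0,0,0],[0,0,0],[0,0,0]],"delta_rot":[[0,0,0],[0,0,0],[0,0,0],[0,0,0],[0,0,0],[0,0,0],[0,0,0]]}' 0 30
python3 -m pendant '{"translation":[[0,0,1],[0,0,2.5],[0,0,4],[0,0,5.5],[0,0,7.5],[0,0,7.5]],"delta_rot":[[0,0,0],[0,0,0],[0,0,0],[0,0,0],[0,0,0],[0,0,0]]}'
python3 look.py
```

```text
clock: 43.1
tcp_pos: [0.5806, 0.4064, 0.1143]
orientation: [-2.138, -2.298, -0.008]
contact_force: [0.9, -0.9, -0.7]
grip_width: 0.0852
gripper_force: 0.0
clock: 43.72
tcp_pos: [0.5832, 0.4011, 0.0175]
orientation: [2.146, 2.293, 0.006]
contact_force: [0.2, -0.2, 0.6]
grip_width: 0.0852
gripper_force: 0.0
clock: 44.6
tcp_pos: [0.5826, 0.4011, 0.017]
orientation: [2.145, 2.294, 0.005]
contact_force: [-1.1, -1.8, 8.9]
grip_width: 0.0542
gripper_force: 30.2
clock: 45.35
tcp_pos: [0.5833, 0.4026, 0.209]
orientation: [2.145, 2.294, 0.016]
contact_force: [-0.6, 0.1, -1.1]
grip_width: 0.0539
gripper_force: 32.0
scene green [0.5177 0.027 ] r 0.043 z [0.077 0.13 ] rack [-0.085  0.016] 391
scene amber [ 0.5312 -0.1035] r 0.026 z [0.084 0.134] rack [-0.08  -0.115] 69
scene flap plane slope deg [-0.35 -0.16] z mid 0.0758 ext [[-0.154 -0.154]
 [-0.011  0.154]]
side green [0.5168 0.0259] r 0.045 z [0.081 0.13 ] rack [-0.086  0.015] 461
side green [0.5881 0.3897] r 0.010 z [0.193 0.2  ] rack [0.011 0.373] 62
side amber [ 0.5268 -0.1041] r 0.027 z [0.089 0.138] rack [-0.085 -0.115] 162
side flap plane slope deg [-0.02 -0.1 ] z mid 0.076 ext [[-0.154 -0.152]
 [-0.011  0.155]]
[0.5814889  0.40030067 0.20339851] [2.14514436 2.29434963 0.00289403] 45.45
```

```bash
python3 -m pendant '{"translation":[[-0.2,-1,0],[-0.9,-3.3,0],[-1.5,-5.8,0],[-2.1,-8.2,0],[-2.7,-10.2,0],[-2.87,-10.86,0],[-2.87,-10.86,-0.5],[-2.87,-10.86,-2],[-2.87,-10.86,-3.2],[-2.87,-10.86,-3.9],[-2.87,-10.86,-4.2],[-2.87,-10.86,-4.38]],"delta_rot":[[0,0,0],[0,0,0],[0,0,0],[0,0,0],[0,0,0],[0,0,0],[0,0,0],[0,0,0],[0,0,0],[0,0,0],[0,0,0],[0,0,0]]}'
python3 -m pendant '{"translation":[[0,0,-0.03],[0,0,-0.06]],"delta_rot":[[0,0,0],[0,0,0]]}'
```

```text
clock: 46.95
tcp_pos: [0.5101, 0.1295, 0.0922]
orientation: [-2.145, -2.295, -0.001]
contact_force: [-0.1, 0.2, -1.9]
grip_width: 0.0539
gripper_force: 32.1
clock: 47.2
tcp_pos: [0.5102, 0.1292, 0.0919]
orientation: [2.145, 2.294, 0.002]
contact_force: [-4.7, -1.6, 10.4]
grip_width: 0.0543
gripper_force: 32.7
```

```bash
python3 -m pendant '{"translation":[[0,0,0],[0,0,0],[0,0,0],[0,0,2],[0,0,4],[-0.6,1.5,6],[-1.6,3.8,6.5],[-2.6,6.1,6.5],[-3.6,8.4,6.5],[-4.5,10.6,6.5],[-5.16,12.04,6.5],[-5.16,12.04,6.5]],"delta_rot":[[0,0,0],[0,0,0],[0,0,0],[0,0,0],[0,0,0],[0,0,0],[0,0,-1],[0,0,-2],[0,0,-3],[0,0,-4],[0,0,-4.8],[0,0,-4.8]]}' 1 30
python3 -m pendant '{"translation":[[0,0,0],[0,0,0],[0,0,0],[0,0,0],[0,0,0]],"delta_rot":[[0,0,0],[0,0,0],[0,0,0],[0,0,0],[0,0,0]]}' 0 30
python3 look.py
python3 - <<'E'
from h import *
im,d,W=cloud("wrist"); 
a=cv2.imread("pics/scene_last.png")[200:440,330:630]; save("w5.png",im,1)
b=cv2.imread("pics/w5.png"); a=cv2.resize(a,(480,384)); cv2.imwrite("pics/comb.png",cv2.resize(np.hstack([b,a]),(800,310)))
m=np.isfinite(W[...,2])&(W[...,0]>.36)&(W[...,0]<.54)&(W[...,1]>.3)&(W[...,1]<.48)
P=W[m&(W[...,2]>.085)&(W[...,2]<.125)]; print("ball?",len(P),P.mean(0) if len(P) else 0,np.percentile(P,[2,98],axis=0) if len(P) else 0)
P=W[m&(W[...,2]>.046)&(W[...,2]<.054)]; print("top",len(P), cv2.minAreaRect((P[:,:2]*1000).astype(np.float32)) if len(P) else 0)
E
```

```text
clock: 48.7
tcp_pos: [0.3777, 0.4331, 0.2533]
orientation: [-2.569, -1.805, 0.0]
contact_force: [0.2, -0.8, 0.9]
grip_width: 0.0854
gripper_force: 0.0
clock: 49.32
tcp_pos: [0.3809, 0.4295, 0.2533]
orientation: [2.576, 1.798, 0.0]
contact_force: [0.4, 0.1, -0.5]
grip_width: -0.0002
gripper_force: 0.0
scene green [0.5185 0.0599] r 0.061 z [0.078 0.13 ] rack [-0.082  0.049] 576
scene amber [ 0.5266 -0.1052] r 0.029 z [0.085 0.134] rack [-0.085 -0.117] 58
scene flap plane slope deg [-0.12  0.14] z mid 0.0762 ext [[-0.154 -0.154]
 [-0.011  0.154]]
side green [0.5088 0.1291] r 0.026 z [0.081 0.129] rack [-0.086  0.118] 183
side flap plane slope deg [-1.79 -0.1 ] z mid 0.0777 ext [[-0.101 -0.15 ]
 [-0.01   0.155]]
[0.38071978 0.42963417 0.25325131] [2.57596542e+00 1.79830212e+00 1.30487748e-04] 49.425
ball? 426 [0.42800779 0.39132198 0.10454448] [[0.4091003  0.30222797 0.08511269]
 [0.45055684 0.42005615 0.11348233]]
top 3191 ((471.2331848144531, 371.5451965332031), (142.93310546875, 137.8293914794922), 89.8429946899414)
```

View pics/comb.png

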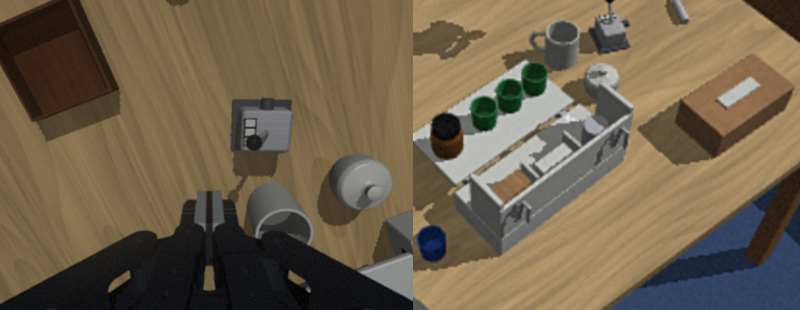

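On the right, the jar and three green cups all stand on the flap. On the left, the wrist view shows the tally with its black ball near (254,142). I'll locate that exactly before pushing.

```bash
python3 - <<'E'
from h import *
im,d,W=cloud("wrist"); save("w6.png",im[80:220,260:400],4)
hsv=cv2.cvtColor(im,cv2.COLOR_RGB2HSV)
m=np.isfinite(W[...,2])&(np.hypot(W[...,0]-.4535,W[...,1]-.4045)<.062)
ux=lambda mm:(np.argwhere(mm).mean(0)[::-1].round(1) if mm.any() else None)
b=m&(im.max(-1)<50)&(W[...,2]>.088); P=W[b]; print("ball",len(P),P.mean(0),np.percentile(P,[3,97],axis=0).round(4),ux(b))
r=m&(W[...,2]>.06)&(W[...,2]<.085); P=W[r]; print("rod",len(P),P.mean(0) if len(P) else 0,ux(r))
h=m&(W[...,2]>.046)&(W[...,2]<.054); P=W[h]; print("top",len(P),cv2.minAreaRect((P[:,:2]*1000).astype(np.float32)))
f=m&(W[...,2]>.0045)&(W[...,2]<.012)&(hsv[...,1]<90); P=W[f]; print("foot",len(P),cv2.minAreaRect((P[:,:2]*1000).astype(np.float32)))
E
```

```text
ball 10943 [0.41726056 0.42456174 0.31463578] [[0.4024 0.4102 0.2963]
 [0.4349 0.4339 0.3361]] [391.9 340.8]
rod 62 [0.44382487 0.40734573 0.0728495 ] [327.3 166.8]
top 2818 ((453.37518310546875, 409.3285217285156), (68.82132720947266, 64.8060302734375), 69.6940689086914)
foot 965 ((450.8332214355469, 403.31463623046875), (72.98795318603516, 83.20674896240234), 69.1279525756836)
```

View pics/w6.png

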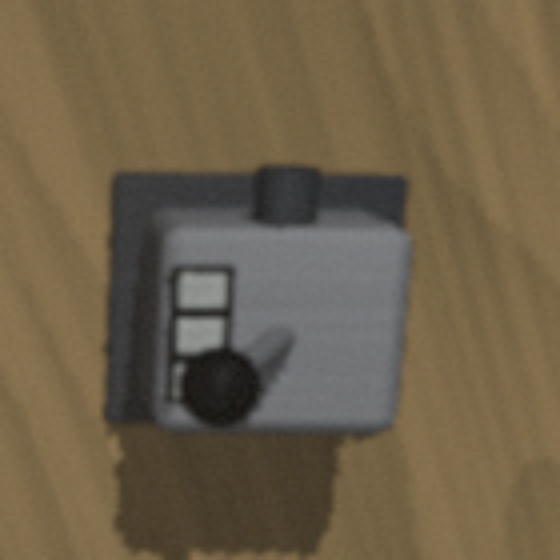

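The foot fits at centre (0.451, 0.403), yaw -21°, 84×73 mm. The ball is therefore at about (0.427, 0.412, 0.104), straight ahead of the tool. Descend and push slowly.

```bash
python3 -m pendant '{"translation":[[0,0,-2],[0,0,-4],[0,0,-5.5],[0,0,-6.45],[0,0,-6.45],[0,0,-6.45]],"delta_rot":[[0,0,0],[0,0,0],[0,0,0],[0,0,0],[0,0,0],[0,0,0]]}'
python3 -m pendant '{"translation":[[0.3,-0.11,0],[0.6,-0.23,0],[0.9,-0.34,0],[1.2,-0.46,0],[1.5,-0.57,0],[1.7,-0.65,0]],"delta_rot":[[0,0,0],[0,0,0],[0,0,0],[0,0,0],[0,0,0],[0,0,0]]}'
python3 -m pendant '{"translation":[[0.2,-0.08,0],[0.4,-0.15,0],[0.6,-0.23,0],[0.75,-0.29,0],[0.75,-0.29,0]],"delta_rot":[[0,0,0],[0,0,0],[0,0,0],[0,0,0],[0,0,0]]}'
```

```text
clock: 50.28
tcp_pos: [0.381, 0.4304, 0.093]
orientation: [-2.575, -1.798, -0.002]
contact_force: [0.4, 0.3, 0.2]
grip_width: 0.0
gripper_force: 0.0
clock: 51.02
tcp_pos: [0.4234, 0.4136, 0.092]
orientation: [-2.575, -1.798, -0.0]
contact_force: [-3.3, 2.4, 2.6]
grip_width: -0.0
gripper_force: 1.5
clock: 51.65
tcp_pos: [0.4422, 0.4062, 0.0918]
orientation: [-2.576, -1.798, -0.0]
contact_force: [-2.7, 2.2, 1.5]
grip_width: 0.0002
gripper_force: 1.6
```

```bash
python3 -m pendant '{"translation":[[0.1,-0.04,0],[0.2,-0.08,0],[0.3,-0.11,0],[0.3,-0.11,0]],"delta_rot":[[0,0,0],[0,0,0],[0,0,0],[0,0,0]]}'
python3 -m pendant '{"translation":[[0.1,-0.04,0],[0.2,-0.08,0],[0.2,-0.08,0]],"delta_rot":[[0,0,0],[0,0,0],[0,0,0]]}'
```

```text
clock: 52.15
tcp_pos: [0.449, 0.403, 0.0914]
orientation: [2.576, 1.798, -0.002]
contact_force: [-3.8, 3.4, -2.6]
grip_width: -0.0002
gripper_force: 2.2
clock: 52.52
tcp_pos: [0.4495, 0.4029, 0.0914]
orientation: [-2.57, -1.801, 0.008]
contact_force: [-13.8, 4.7, 0.5]
grip_width: -0.0002
gripper_force: 7.4
```

At the stop: TCP steady, force up to 14 N, and ball position 21 mm past centre as expected. Retract and let it spring back.

```bash
python3 -m pendant '{"translation":[[0.1,-0.04,0],[0.1,-0.04,0],[-0.5,0.19,0],[-1,0.38,0],[-1.6,0.61,0],[-2.2,0.84,0],[-2.9,1.11,0],[-2.9,1.11,2],[-2.9,1.11,4.5],[-2.9,1.11,6],[-2.9,1.11,6],[-2.9,1.11,6]],"delta_rot":[[0,0,0],[0,0,0],[0,0,0],[0,0,0],[0,0,0],[0,0,0],[0,0,0],[0,0,0],[0,0,0],[0,0,0],[0,0,0],[0,0,0]]}'
python3 look.py
python3 - <<'E'
from h import *
im,d,W=cloud("wrist")
a=cv2.resize(im,(400,300)); b,_=grab_frame("scene"); b=cv2.resize(b[90:330,100:420],(400,300))
save("fin.png",np.hstack([a,b]))
m=np.isfinite(W[...,2])&(np.hypot(W[...,0]-.451,W[...,1]-.4033)<.05)&(W[...,2]>.095)&(W[...,2]<.12); print("ball",m.sum(),W[m].mean(0))
E
```

```text
clock: 54.02
tcp_pos: [0.3815, 0.4288, 0.2414]
orientation: [2.575, 1.798, -0.001]
contact_force: [0.4, -0.1, -0.2]
grip_width: 0.0
gripper_force: 0.0
scene green [0.5115 0.0588] r 0.063 z [0.079 0.131] rack [-0.089  0.048] 576
scene flap plane slope deg [-0.39  0.11] z mid 0.076 ext [[-0.154 -0.154]
 [-0.01   0.153]]
side green [0.5099 0.1311] r 0.023 z [0.08  0.131] rack [-0.085  0.12 ] 137
side amber [ 0.5338 -0.0934] r 0.016 z [0.09  0.137] rack [-0.077 -0.105] 45
side flap plane slope deg [-1.62 -0.08] z mid 0.0773 ext [[-0.102 -0.152]
 [-0.01   0.155]]
[0.38132248 0.42849733 0.24052185] [ 2.5750903   1.79815976 -0.00364196] 54.125
ball 357 [0.42683489 0.41336989 0.11019709]
```

View pics/fin.png

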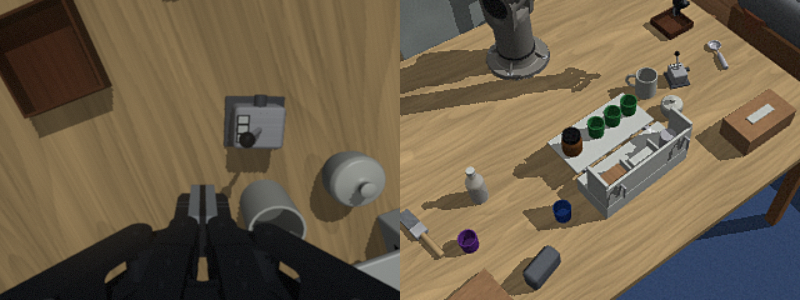

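The ball is back at rest at (0.427, 0.413). The jar (572,140) and the cups at (596,127), (612,115) and (628,104) stand on the level flap, and everything else looks undisturbed. Handing in.

```bash
python3 -c "
from bench import hand_in; print(hand_in())"
```

```text
the job is handed in; nothing more can be done
None
```

The job is handed in at about 54 s: both supports are fully out, the flap lies level with the jar and all three green cups upright and clear of its edges, and the tally lever was swung to its stop and sprang back; the flap was lowered slowly but pressed to about 50 N with the fingertips once it was on the supports.

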